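# Tip the beeswax out of its pan and set the pan level again

### The job

Two tipping pans stand on the bench, one holding a block of beeswax and the other a round tin. By its wooden handle, tip the pan with the beeswax up to about 45 degrees (the brass stud on the wire beside it) and keep it there until the block has slid down into the trough in front; then bring the pan back level on its rest and let go. Tip it no further than 65 degrees, do not touch the beeswax, and leave the other pan and its tin as they are.

Things in the scene. Friction and masses are not known exactly. Their poses are not given: they have to be found in the camera images.
- pan_1 (a joint): Tilt of the aluminium pan that holds the beeswax, rad: 0 level on its rest (start), grows as the handle end rises, 0.785 = 45 degrees, stop at 1.4. Pan 150 mm long, 110 wide, walls 25 high, front open, hinged at the front edge of its floor. Hinge friction 0.4 N m: it stays where it is left, takes about 4 N to lift at the handle and must be pushed down again. The other pan is alike.
- pan_1_hinge (a point): Middle of the beeswax pan's hinge line, on the fixed grey stand, 65 mm above the bench. x points level to the handle end of the level pan (away from the robot, up to 15 degrees askew), y along the hinge, z up. Stand spans x -135 to 165, y -68 to 68 mm; at y 66 mm a wire arc, radius 125 mm, has a brass stud at 45 degrees, which a pin on the pan's side then meets.
- pan_1_handle (a point): Middle of the round wooden handle bar of the beeswax pan: 12 mm thick, along the hinge's y, 80 mm clear between its posts. Level: 148.5 mm along x from the hinge and 60 mm above it, 36 mm above the pan's rim. It swings with the pan; the bar can turn in the fingers, so pinched across from straight above it can be followed to 45 degrees and back without tilting the gripper.
- trough_1 (a point): Centre of the floor of the trough in front of the beeswax pan (axes as the hinge's): inside 124 mm in x, 128 mm in y, walls about 40 mm high. The block starts to slide off the pan into it at 25 to 34 degrees of tilt.
- beeswax: Yellow rectangular block of beeswax, 36 x 53 x 20 mm, origin in the middle of its underside, lying loose on the floor of its pan.
- pan_2 (a joint): Tilt of the other, identical pan, which holds the round tin: 0 = level; to be left so.
- wax_tin: Round flat tin, 59 mm diameter, 20 mm high, origin in the middle of its underside, lying loose in the other pan; to be left there.

How it is judged:
By the outcome, as a careful person would: the job done as asked, in the order asked, and still so for the second after the job is handed in, with the robot touching nothing.
It also fails if it takes over 45 s, if anything falls off the work surface, if the arm or the gripper's body presses on something with over 40 N, if the wrist force passes 120 N, or if a joint passes its speed limit or range.

### The arm

A 6-joint arm with a two-finger parallel gripper is mounted at the origin on a cart in front of the work surface, level with it; the furniture and walls round the work are solid. World frame = base frame: x ahead of the robot, y to its left, z up, the work surface at z = 0. Lengths are in m, angles in rad, forces in N, time in s.
With the tool pointing down it reaches from about 0.325 to 0.9 m from the base axis. Payload 6.1 kg.
Tool frame: the origin (TCP) lies midway between the tips of the shut fingers; the grasp point (between the pads) lies 19 mm behind it; z points along the fingers, y is the line along which they close (so a half turn about z gives the same grasp; the last joint's range is limited). The gripper opens to 87 mm and grips with 3 to 60 N. Pads are 19 mm wide; open, the fingers measure 117 mm over their backs; the gripper's body (75 mm by 190 mm) begins 51 mm behind the grasp point.
Start: joints at [-1.397, 0.22, 1.526, -0, 1.395, -0.126], TCP at [0.185, -0.597, 0.223] pointing down, gripper open.
Joint ranges: [-2.98, 2.98], [-0.91, 2.08], [0.09, 2.57], [-1.24, 4.39], [0.2, 2.65], [-2.68, 2.68]. Speed limits (rad/s): [2.57, 2.57, 3.01, 3.14, 3.14, 3.14].

### API

Orientations are given as a 3x3 rotation matrix whose columns are the frame's x, y, z axes.
In Python, from workcell import r, optics, workorder gives the robot as it stands.
- The arm moves only by the tool apply_moves, never from a script. Its argument "series" is one flat list of numbers, 4 for each row, row after row: the shift along the world's x, y, z in cm, then the turn about the world's z in rad. In form: [dx, dy, dz, yaw, dx, dy, dz, yaw, ...]. A call has 1 to 12 rows; each row shifts and turns the commanded pose from where the row before left it; what a row does not reach is not made up. A row lasts 1/8 s, in which the tool goes at most 62.5 mm and 10.7 degrees, less where a joint would pass 70% of its speed; a pose out of reach is approached as far as the arm can. A call is refused whole if a number of a shift passes 6.25 or a number of a turn 0.188, either way. A call with a gripper value outside its range is refused whole. "grip" is the finger opening in cm, from 0 to 8.7, set as the call begins (left out, the last holds). The fingers move at their own pace and stop on an object; "newtons" is the grip in N (left out, the last holds). Time passes only in rows, so rows that do not move let the fingers close. It gives the time, the measured TCP pose, the force, the opening and the grip force at its end, in the units of the state.
- r.get_obs(): the state, without advancing time (a new reading comes with each control period).
- optics.get_image(name): name is "scene" or "side" or "wrist"; returns the picture (384x512x3 uint8, red, green, blue); there is no depth.
- optics.calibration(name): a dict with "K" (3x3 intrinsics, pixels), "rvec" (rotation vector, rad) and "tvec" (3), from world to camera coordinates, as OpenCV has them. Camera axes: x right, y down, z forward; pixel columns grow to the right and rows downward; lengths in m; the calibration is good to about 2 mm. The wrist camera is an equidistant fisheye: a pixel r from the principal point sees the ray r / f radians off the axis. A picture is of the moment at which its call begins: read the wrist's pose just before it. calibration takes no time and is no camera call; for the wrist camera it gives the pose at the moment of the call.
- workorder.sign_off(): hands the job in; it is judged then, once.
The state is a dict: "time": time; "joint_positions": joint angles; "joint_vel": joint speeds; "joint_torque": joint torques, N m; "tool_pos": TCP position; "orientation": TCP orientation; "wrist_force": force on the tool from outside, world axes, zero at the start; "ft_torque": the same for the moment, N m; "width": finger opening in m; "gripper_force": force on a finger pad.
Only numpy, scipy, OpenCV 4.12 (cv2) and the standard library are available. Lean on these libraries where they do the work, as an engineer would, in place of code of your own. Each camera call takes 0.05 s, during which the arm holds its last target. There are 200 camera calls.

## Working session

There is one attempt and no reset: what is moved stays moved. The work goes in short steps, Python scripts to look and compute and a tool call to move; the robot and the scene stay as the last step left them, time stands still between calls to the robot, and variables do not carry over. Pictures are saved under pics/ and viewed, at most 10 in all, crops included, and the job is handed in when it is done.

Besides the shell and the picture viewer there is one more tool, called after ">>>" as a command line: name --argument value ..., lists and objects as JSON in quotes. apply_moves: Moves the arm, as the interface text tells. Its arguments: {"type":"object","properties":{"series":{"type":"array","items":{"type":"number"}},"grip":{"type":"number"},"newtons":{"type":"number"}},"required":["series"]}

```bash
mkdir -p pics; ls; python3 - <<'E'
from workcell import r, optics
import cv2, numpy as np
for n in("scene","side"):
    cv2.imwrite(f"pics/{n}0.png",optics.get_image(n)[:,:,::-1])
    c=optics.calibration(n);print(n,c)
o=r.get_obs();print(o["time"],o["tool_pos"],o["orientation"],o["wrist_force"])
E
```

```text
pics
scene {'K': array([[438.1471026 ,   0.        , 260.70579718],
       [  0.        , 438.1471026 , 195.48056942],
       [  0.        ,   0.        ,   1.        ]]), 'rvec': array([ 1.92683555, -0.67336566,  0.411721  ]), 'tvec': array([-0.40966174,  0.24239485,  0.60193927])}
side {'K': array([[447.93779807,   0.        , 246.68752758],
       [  0.        , 447.93779807, 198.67007827],
       [  0.        ,   0.        ,   1.        ]]), 'rvec': array([ 2.25234856, -0.1420437 ,  0.08868256]), 'tvec': array([-0.53521531,  0.114822  ,  0.94964616])}
0.1 [ 0.18446895 -0.59657391  0.22154317] [[ 9.55393003e-01  2.95337275e-01 -3.23677274e-04]
 [ 2.95337387e-01 -9.55391486e-01  1.71358123e-03]
 [ 1.96845898e-04 -1.73273751e-03 -9.99998479e-01]] [ 0.20239196 -0.06131302  0.1265158 ]
```

View pics/scene0.png

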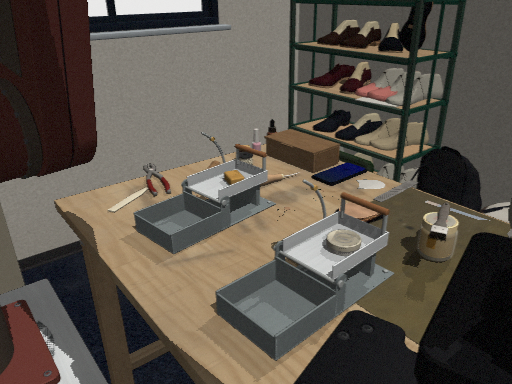

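View pics/side0.png

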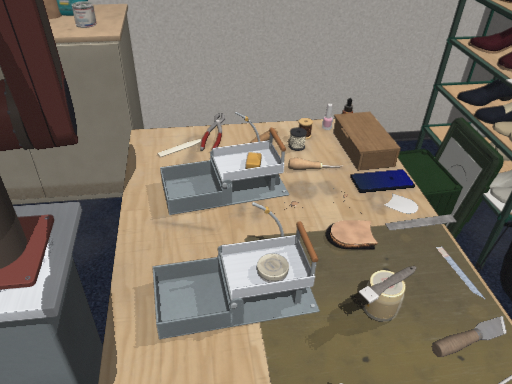

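The beeswax pan is the far one: the block is at about (234,177) in scene and (254,160) in side. Its handle runs (236,148)–(266,155) in scene and (263,131)–(285,150) in side. I'll mask the handle and triangulate it.

```bash
cat > h.py <<'E'
import cv2, numpy as np
from workcell import r, optics
def P(n):
    c=optics.calibration(n); R=cv2.Rodrigues(np.array(c["rvec"]))[0]
    return c["K"]@np.c_[R,c["tvec"]]
def tri(a,b):
    X=cv2.triangulatePoints(P("scene"),P("side"),np.float64(a).reshape(2,1),np.float64(b).reshape(2,1)).ravel()
    return X[:3]/X[3]
def plane(n,uv,z):
    c=optics.calibration(n); R=cv2.Rodrigues(np.array(c["rvec"]))[0]
    d=R.T@np.linalg.solve(c["K"],[*uv,1]); o=-R.T@c["tvec"]
    return o+d*(z-o[2])/d[2]
E
python3 - <<'E'
from h import *
crops=[]
for n,(x,y,w,h) in {"scene":(180,120,100,110),"side":(205,100,100,110)}.items():
    im=cv2.imread(f"pics/{n}0.png"); hsv=cv2.cvtColor(im,cv2.COLOR_BGR2HSV)
    m=((hsv[...,0]<16)&(hsv[...,1]>110)&(hsv[...,2]<175)).astype(np.uint8)
    k=np.zeros_like(m);k[y:y+h,x:x+w]=m[y:y+h,x:x+w]
    N,l,s,c=cv2.connectedComponentsWithStats(k)
    for i in range(1,N):
        if s[i,4]>25: 
            p=np.argwhere(l==i)[:,::-1].astype(np.float32); print(n,s[i],c[i],cv2.boxPoints(cv2.minAreaRect(p)).round(1).tolist())
    v=im[y:y+h,x:x+w].copy(); crops.append(cv2.resize(v,None,fx=4,fy=4,interpolation=cv2.INTER_CUBIC))
cv2.imwrite("pics/c.png",np.hstack(crops))
E
```

```text
scene [265 132  15  21 110] [272.67272727 138.27272727] [[265.0, 132.0], [279.0, 132.0], [279.0, 152.0], [265.0, 152.0]]
scene [235 144  33  13 156] [250.79487179 150.23076923] [[234.10000610351562, 148.8000030517578], [235.89999389648438, 143.0], [267.29998779296875, 153.0], [265.5, 158.8000030517578]]
scene [209 161  10   7  31] [214.25806452 163.41935484] [[207.60000610351562, 163.60000610351562], [217.10000610351562, 159.8000030517578], [218.6999969482422, 163.6999969482422], [209.1999969482422, 167.5]]
side [269 128  17  23 116] [277.11206897 138.62931034] [[267.8999938964844, 129.39999389648438], [272.5, 126.30000305175781], [287.0, 148.0], [282.3999938964844, 151.10000610351562]]
side [205 132   4  11  27] [206.07407407 135.85185185] [[205.0, 132.0], [208.0, 132.0], [208.0, 142.0], [205.0, 142.0]]
side [213 133   9  15  61] [217.47540984 140.2295082 ] [[212.1999969482422, 146.6999969482422], [218.6999969482422, 132.39999389648438], [222.89999389648438, 134.3000030517578], [216.5, 148.60000610351562]]
```

View pics/c.png

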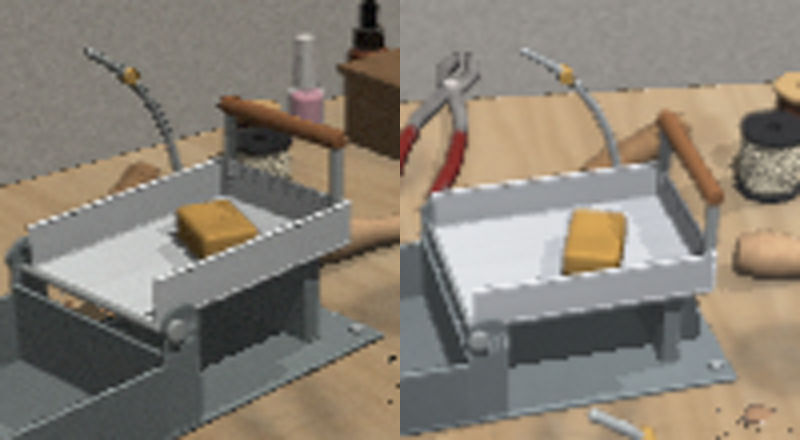

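The crop shows the handle axis ends at about (236,146)/(265.5,155) in scene and (271,129)/(283.5,148.5) in side. The near hinge bolt is at (224.5,202.5) in scene and (225,185) in side, and the stud is at about (212,139)/(246.5,118.5).

```bash
python3 - <<'E'
from h import *
a=tri((236.2,145.8),(271.2,129));b=tri((265.5,155),(283.5,148.5))
m=tri((250.8,150.2),(277.1,138.6)) 
print("ends",a,b,np.linalg.norm(a-b),"mid",m,(a+b)/2, "yaw of hinge y",np.arctan2(*( (a-b)[[1,0]])))
h=tri((224.5,202.5),(225,185));print("hinge near",h)
print("stud",tri((212.3,138.8),(246.7,118.7)))
print("handle via plane z=.125",plane("scene",(250.8,150.2),.125),plane("side",(277.1,138.6),.125))
E
```

```text
ends [0.6315208  0.23469179 0.12440532] [0.64379396 0.1374224  0.12666393] 0.09806663292211137 mid [0.63708084 0.18371449 0.12647008] [0.63765738 0.18605709 0.12553462] yaw of hinge y 1.6963100714702657
hinge near [0.50113015 0.09629118 0.06467118]
stud [0.57015079 0.24278137 0.15283954]
handle via plane z=.125 [0.63889823 0.18557893 0.125     ] [0.63760522 0.18713355 0.125     ]
```

>>> apply_moves --series '[1.9, 3.2, 0.8, 0.1164, 1.9, 3.2, 0.8, 0.1164, 1.9, 3.2, 0.8, 0.1164, 1.9, 3.2, 0.8, 0.1164, 1.9, 3.2, 0.8, 0.1164, 1.9, 3.2, 0.8, 0.1164, 1.9, 3.2, 0.8, 0.1164, 1.9, 3.2, 0.8, 0.1164, 1.9, 3.2, 0.8, 0.1164, 1.9, 3.2, 0.8, 0.1164, 1.9, 3.2, 0.8, 0.1164, 1.9, 3.2, 0.8, 0.1164]' --grip 8.7

```text
time: 1.6
tool_pos: [0.4129, -0.2119, 0.3185]
orientation: [[-0.129, 0.992, -0.0], [0.992, 0.129, 0.0], [0.0, -0.0, -1.0]]
wrist_force: [-0.1, -0.2, -0.6]
width: 0.087
gripper_force: 0.0
```

>>> apply_moves --series '[1.9, 3.3, 0, 0, 1.9, 3.3, 0, 0, 1.9, 3.3, 0, 0, 1.9, 3.3, 0, 0, 1.9, 3.3, 0, 0, 1.9, 3.3, 0, 0, 1.9, 3.3, 0, 0, 1.9, 3.3, 0, 0, 1.9, 3.3, 0, 0, 1.9, 3.3, 0, 0, 1.9, 3.3, 0, 0, 0, 0, 0, 0]'

```text
time: 3.1
tool_pos: [0.6217, 0.152, 0.3171]
orientation: [[-0.128, 0.992, -0.002], [0.992, 0.128, 0.0], [0.0, -0.002, -1.0]]
wrist_force: [-1.1, -0.4, 0.3]
width: 0.087
gripper_force: 0.0
```

>>> apply_moves --series '[0.8, 1.2, -2, 0, 0.8, 1.2, -2, 0, 0, 0, -2, 0, 0, 0, 0, 0]'

```text
time: 3.6
tool_pos: [0.6358, 0.1733, 0.2547]
orientation: [[-0.125, 0.992, -0.006], [0.992, 0.125, -0.001], [-0.0, -0.006, -1.0]]
wrist_force: [0.1, -0.1, -0.3]
width: 0.0871
gripper_force: 0.0
```

```bash
python3 - <<'E'
from h import *
o=r.get_obs();print(o["tool_pos"],o["joint_positions"])
c=optics.calibration("wrist");print(c)
w=optics.get_image("wrist")[:,:,::-1];s=optics.get_image("scene")[:,:,::-1]
cv2.imwrite("pics/w1.png",w);cv2.imwrite("pics/v1.png",cv2.resize(np.hstack([w,s]),(800,300)))
cv2.imwrite("pics/w1b.png",w)
E
```

```text
[0.63584521 0.17328269 0.25474659] [ 1.46648784e-01  2.88187835e-01  1.38540053e+00 -2.61924947e-04
  1.47405755e+00  2.10581515e-02]
{'K': array([[297.31863964,   0.        , 259.89058784],
       [  0.        , 297.31863964, 190.38032548],
       [  0.        ,   0.        ,   1.        ]]), 'rvec': array([-2.83499621, -0.18107591, -0.01974141]), 'tvec': array([-0.65085709,  0.04034208,  0.45256225])}
```

View pics/v1.png

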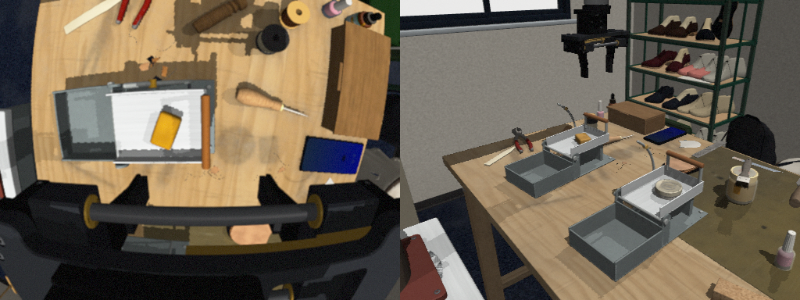

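The wrist picture shows the handle bar upright between the fingers at about px (264,122)–(264,215). The gripper body's long side lies along the closing line, clear of the wire. I'll check the handle position from this view.

```bash
python3 - <<'E'
from h import *
im=cv2.imread("pics/w1.png");hsv=cv2.cvtColor(im,cv2.COLOR_BGR2HSV)
m=((hsv[...,0]<14)&(hsv[...,1]>130)&(hsv[...,2]>60)).astype(np.uint8)
m[:110]=0;m[230:]=0;m[:,:250]=0;m[:,285:]=0
N,l,s,c=cv2.connectedComponentsWithStats(m);i=1+np.argmax(s[1:,4]);print(s[i],c[i])
C=optics.calibration("wrist");K=C["K"];R=cv2.Rodrigues(np.array(C["rvec"]))[0];t=np.array(C["tvec"])
def ray(uv,z):
    d=(np.array(uv)-K[:2,2])/K[0,0];q=np.hypot(*d)
    v=R.T@np.r_[np.sin(q)*d/q,np.cos(q)];o=-R.T@t
    return o+v*(z-o[2])/v[2]
x,y,w,h=s[i,:4]
for p in [c[i]]+[(np.mean(np.argwhere(l[yy]==i)),yy) for yy in (y+5,y+h//2,y+h-6)]: print(p,ray(p,.125))
E
```

```text
[258 132   4  14  26] [258.80769231 137.73076923]
[258.80769231 137.73076923] [0.63028018 0.21732431 0.125     ]
(np.float64(259.0), np.int32(137)) [0.63037757 0.21807949 0.125     ]
(np.float64(258.0), np.int32(139)) [0.62964241 0.21595233 0.125     ]
(np.float64(258.5), np.int32(140)) [0.6302634  0.21501259 0.125     ]
```

```bash
python3 - <<'E'
from h import *
im=cv2.imread("pics/w1.png");hsv=cv2.cvtColor(im,cv2.COLOR_BGR2HSV)
m=((hsv[...,0]<15)&(hsv[...,1]>110)&(hsv[...,2]>40)&(hsv[...,2]<215)).astype(np.uint8)
C=optics.calibration("wrist");K=C["K"];R=cv2.Rodrigues(np.array(C["rvec"]))[0];t=np.array(C["tvec"])
def ray(uv,z):
    d=(np.array(uv)-K[:2,2])/K[0,0];q=np.hypot(*d)
    v=R.T@np.r_[np.sin(q)*d/q,np.cos(q)];o=-R.T@t
    return o+v*(z-o[2])/v[2]
for y in (130,150,170,190,205):
    print(y,''.join('#' if a else '.' for a in m[y,245:290]),hsv[y,256:272:3].tolist())
for p in [(263,122),(263,168),(263,215)]: print(p,ray(p,.125))
E
```

```text
130 .............###.#.##.##..................... [[0, 6, 184], [14, 190, 142], [14, 178, 182], [14, 184, 179], [12, 146, 117], [80, 18, 86]]
150 .............###########..................... [[18, 6, 199], [14, 180, 142], [14, 186, 180], [14, 183, 181], [14, 161, 128], [94, 22, 93]]
170 ..............########.#..................... [[150, 2, 219], [13, 188, 134], [14, 186, 177], [13, 177, 184], [12, 124, 134], [93, 17, 164]]
190 ..............#######.##..................... [[0, 0, 170], [13, 180, 136], [13, 179, 180], [14, 186, 180], [12, 114, 139], [84, 15, 169]]
205 .............##########...................... [[75, 6, 82], [13, 173, 137], [14, 182, 178], [14, 177, 171], [15, 173, 133], [17, 122, 201]]
(263, 122) [0.63240336 0.23350278 0.125     ]
(263, 168) [0.63840686 0.18707491 0.125     ]
(263, 215) [0.64505822 0.13606364 0.125     ]
```

Handle middle from the wrist view is (0.638, 0.186), which agrees with the triangulation to 1 mm. I'll descend over the bar and pinch it.

>>> apply_moves --series '[0.3, 0.45, -2, 0, 0, 0, -2, 0, 0, 0, -2, 0, 0, 0, -2, 0, 0, 0, -2, 0, 0, 0, -1.5, 0, 0, 0, -1.5, 0, 0, 0, -1.2, 0, 0, 0, 0, 0]' --grip 6

```text
time: 4.82
tool_pos: [0.6398, 0.1783, 0.1152]
orientation: [[-0.125, 0.992, -0.002], [0.992, 0.125, -0.0], [-0.0, -0.002, -1.0]]
wrist_force: [0.0, 0.6, -0.1]
width: 0.0602
gripper_force: 0.0
```

>>> apply_moves --series '[0, 0, 0, 0, 0, 0, 0, 0, 0, 0, 0, 0, 0, 0, 0, 0, 0, 0, 0, 0, 0, 0, 0, 0]' --grip 0.8 --newtons 20

```text
time: 5.58
tool_pos: [0.6377, 0.178, 0.1163]
orientation: [[-0.126, 0.992, -0.007], [0.992, 0.126, -0.001], [-0.0, -0.007, -1.0]]
wrist_force: [-9.3, -2.1, 7.3]
width: 0.0114
gripper_force: 20.1
```

The pinch is shallow and about 2 mm off-centre. I'll reopen slightly, lower, recentre and grip again.

>>> apply_moves --series '[0, 0, 0, 0, 0, 0, 0, 0, -0.3, 0, -0.3, 0, 0, 0, -0.4, 0, 0, 0, 0, 0]' --grip 4

```text
time: 6.2
tool_pos: [0.6371, 0.1783, 0.1087]
orientation: [[-0.125, 0.992, -0.001], [0.992, 0.125, -0.0], [-0.0, -0.001, -1.0]]
wrist_force: [0.2, -0.9, 0.2]
width: 0.0394
gripper_force: 0.0
```

>>> apply_moves --series '[0, 0, 0, 0, 0, 0, 0, 0, 0, 0, 0, 0, 0, 0, 0, 0, 0, 0, 0, 0]' --grip 0.8 --newtons 20

```text
time: 6.82
tool_pos: [0.6376, 0.1784, 0.1096]
orientation: [[-0.126, 0.992, 0.0], [0.992, 0.126, -0.0], [-0.0, 0.0, -1.0]]
wrist_force: [0.4, 0.7, 0.3]
width: 0.0112
gripper_force: 20.0
```

>>> apply_moves --series '[-0.288, -0.037, 0.64, 0, -0.288, -0.037, 0.64, 0, -0.337, -0.043, 0.605, 0, -0.337, -0.043, 0.605, 0, -0.397, -0.05, 0.575, 0, -0.397, -0.05, 0.575, 0, -0.439, -0.056, 0.54, 0, -0.439, -0.056, 0.54, 0, 0, 0, 0, 0]'

```text
time: 7.95
tool_pos: [0.6087, 0.1744, 0.1583]
orientation: [[-0.125, 0.992, 0.002], [0.992, 0.125, -0.0], [-0.0, 0.002, -1.0]]
wrist_force: [3.0, -0.8, 1.6]
width: 0.0108
gripper_force: 20.0
```

>>> apply_moves --series '[-0.484, -0.061, 0.5, 0, -0.484, -0.061, 0.5, 0, -0.531, -0.067, 0.45, 0, -0.531, -0.067, 0.45, 0, -0.563, -0.072, 0.41, 0, -0.563, -0.072, 0.41, 0, -0.598, -0.076, 0.35, 0, -0.598, -0.076, 0.35, 0, -0.625, -0.079, 0.305, 0, -0.625, -0.079, 0.305, 0, 0, 0, 0, 0, 0, 0, 0, 0]'

```text
time: 9.45
tool_pos: [0.5545, 0.167, 0.2002]
orientation: [[-0.125, 0.992, 0.006], [0.992, 0.125, -0.001], [-0.001, 0.006, -1.0]]
wrist_force: [3.7, -3.5, 8.0]
width: 0.0112
gripper_force: 20.0
```

>>> apply_moves --series '[0, 0, 0, 0, 0, 0, 0, 0, 0, 0, 0, 0, 0, 0, 0, 0, 0, 0, 0, 0, 0, 0, 0, 0]'

```text
time: 10.2
tool_pos: [0.5545, 0.167, 0.2002]
orientation: [[-0.125, 0.992, 0.006], [0.992, 0.125, -0.001], [-0.001, 0.006, -1.0]]
wrist_force: [3.9, -3.0, 9.4]
width: 0.0112
gripper_force: 20.0
```

```bash
python3 - <<'E'
from h import *
a=optics.get_image("scene")[:,:,::-1];b=optics.get_image("side")[:,:,::-1]
a=cv2.resize(a[90:270,110:310],None,fx=2,fy=2);b=cv2.resize(b[60:240,130:330],None,fx=2,fy=2)
cv2.imwrite("pics/t.png",np.hstack([a,b]))
E
```

```text
(no output)
```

View pics/t.png

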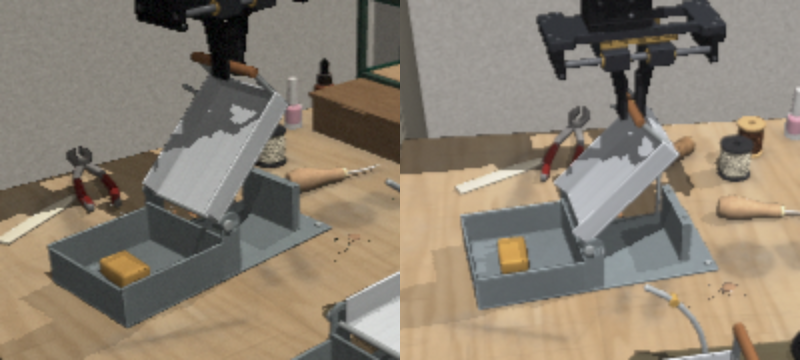

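The block lies in the trough at about (125,268) left and (513,253) right, and the pan is at about 45°. I'll bring the pan back along the same arc.

>>> apply_moves --series '[0.625, 0.079, -0.305, 0, 0.625, 0.079, -0.305, 0, 0.598, 0.076, -0.35, 0, 0.598, 0.076, -0.35, 0, 0.563, 0.072, -0.41, 0, 0.563, 0.072, -0.41, 0, 0.531, 0.067, -0.45, 0, 0.531, 0.067, -0.45, 0, 0.484, 0.061, -0.5, 0, 0.484, 0.061, -0.5, 0]'

```text
time: 11.55
tool_pos: [0.6091, 0.1746, 0.1579]
orientation: [[-0.125, 0.992, 0.002], [0.992, 0.125, -0.0], [-0.0, 0.002, -1.0]]
wrist_force: [2.4, -1.5, 5.1]
width: 0.0117
gripper_force: 20.0
```

>>> apply_moves --series '[0.439, 0.056, -0.54, 0, 0.439, 0.056, -0.54, 0, 0.397, 0.05, -0.575, 0, 0.397, 0.05, -0.575, 0, 0.337, 0.043, -0.605, 0, 0.337, 0.043, -0.605, 0, 0.288, 0.037, -0.64, 0, 0.288, 0.037, -0.64, 0, 0, 0, 0, 0, 0, 0, 0, 0]'

```text
time: 12.8
tool_pos: [0.6375, 0.1785, 0.109]
orientation: [[-0.126, 0.992, -0.0], [0.992, 0.126, 0.0], [0.0, -0.0, -1.0]]
wrist_force: [5.9, 0.6, 2.4]
width: 0.0112
gripper_force: 20.0
```

>>> apply_moves --series '[0, 0, -0.2, 0, 0, 0, -0.2, 0, 0, 0, 0, 0, 0, 0, 0, 0]'

```text
time: 13.3
tool_pos: [0.6377, 0.1786, 0.1087]
orientation: [[-0.126, 0.992, 0.001], [0.992, 0.126, -0.0], [-0.0, 0.001, -1.0]]
wrist_force: [-4.0, -2.4, 19.5]
width: 0.0115
gripper_force: 20.0
```

A 19 N reaction with no movement means the pan is firmly on its rest. I'll let go and rise.

>>> apply_moves --series '[0, 0, 0.2, 0, 0, 0, 0, 0, 0, 0, 0, 0, 0, 0, 0, 0, 0, 0, 0, 0, 0, 0, 0, 0]' --grip 5

```text
time: 14.05
tool_pos: [0.6375, 0.1784, 0.1074]
orientation: [[-0.125, 0.992, -0.0], [0.992, 0.125, -0.0], [0.0, -0.0, -1.0]]
wrist_force: [0.1, 0.4, -0.7]
width: 0.0491
gripper_force: 0.0
```

>>> apply_moves --series '[0, 0, 1, 0, 0, 0, 1.5, 0, 0, 0, 2, 0, 0, 0, 2, 0, 0, 0, 2, 0, 0, 0, 2, 0, 0, 0, 2, 0, 0, 0, 2, 0, 0, 0, 2, 0, 0, 0, 0, 0]'

```text
time: 15.3
tool_pos: [0.6387, 0.1786, 0.2753]
orientation: [[-0.125, 0.992, 0.004], [0.992, 0.125, 0.001], [0.0, 0.004, -1.0]]
wrist_force: [-0.1, -0.2, 0.1]
width: 0.0498
gripper_force: 0.0
```

```bash
python3 - <<'E'
from h import *
a=optics.get_image("scene")[:,:,::-1];b=optics.get_image("side")[:,:,::-1]
for n,i,(x,y,w,h) in (("scene",a,(225,138,50,25)),("side",b,(260,120,35,35))):
    hsv=cv2.cvtColor(np.ascontiguousarray(i),cv2.COLOR_BGR2HSV)
    m=np.zeros(hsv.shape[:2],np.uint8);m[y:y+h,x:x+w]=((hsv[...,0]<16)&(hsv[...,1]>110)&(hsv[...,2]<175))[y:y+h,x:x+w]
    N,l,s,c=cv2.connectedComponentsWithStats(m);k=1+np.argmax(s[1:,4]);print(n,s[k],c[k])
a=cv2.resize(a[90:290,110:310],None,fx=2,fy=2);b=cv2.resize(b[90:290,130:330],None,fx=2,fy=2)
cv2.imwrite("pics/f.png",np.hstack([a,b]));print(r.get_obs()["time"])
E
```

```text
scene [235 144  32  13 159] [250.44654088 150.20754717]
side [269 127  17  24 126] [277.1984127  138.79365079]
15.4
```

View pics/f.png

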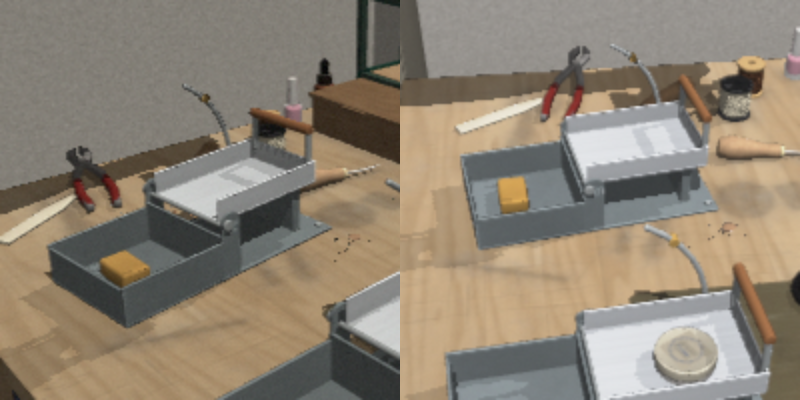

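The pan is level, with its handle pixels matching the start within 0.4 px. The block lies in the trough at (125,268)/(513,195), the tin is undisturbed in its pan, and the gripper is clear.

```bash
python3 -c "
from workcell import workorder
print(workorder.sign_off())"
```

```text
the job is handed in; nothing more can be done
None
```

The beeswax pan was tipped to about 45°, the block slid into the trough, and the pan is back level on its rest and released, with the other pan and its tin left untouched; the job was handed in at about 15 s.

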